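Clear an oversize collar from a jammed blank feeder

TASK

A stray shaft collar, too wide for the mouth of the spring-loaded blank feeder, is jamming it. Without lifting the collar, nudge it back up the lane against the spring pusher until it clears the mouth, then slide it sideways into the side bay and press it home against the block at the bay's end with a steady 12 to 18 N for a second, so that the blanks run on and the first one comes home against the nest's end stop. The block's place is not known, so work by feel: never press on the collar or the feeder with more than 21 N, and leave the other things on the bench where they are.

Things in the scene. Friction and masses are not known exactly. Their poses are not given: they have to be found in the camera images.
- feeder: Feeder: open-topped aluminium channel fixed to the bench, on a 6 mm floor plate. Origin at bench height under the middle of the mouth; x upstream along the lane (to the pusher), y across it, z up; sizes here in mm in this frame. Always level. Walls rise 20 above the floor plate (26 above the bench). Lane x 0 to 264, 66 wide (y +-33). A housing 46 high spans x 264-300; the pusher's rod ends by x 410.
- mouth (a point): Middle of the mouth (feeder x 0, y 0, z 26, the walls' tops): the lane narrows here to 59 mm between two upright rounded corners of radius 4 (centres x 0, y +-33.5). Parts are oiled, friction about 0.2.
- bay (a point): Point on the bay's floor (feeder x 38.5, y -67, z 6). The side bay is a ledge beside the lane, entered through the gap x 4 to 75 in the lane's -y wall; front wall face x 4, rear side open (floor to x 100). It ends at a rigid steel block spanning x 5 to 94, clamped at a setting unknown each time: face somewhere from y -99 to -117, so the collar's centre comes home between y -67 and -85; find it by feel.
- lane (a point): Point on the lane's floor (feeder x 160, y 0, z 6). A sprung brass pusher behind the blanks presses the row to the mouth with about 8 N. Pushing the row back takes 8 to 13 N with friction, until the pusher meets its hard stop and the force rises steeply: then the collar's centre is at about x 38 to 42 (depending on how the row lies), in front of the bay.
- nest (a point): On the nest's floor (feeder x -34.5, y 0, z 6), where the first blank's centre is when home. The pick-up nest is the 59 mm wide pocket from x -62 to 0 past the mouth, closed by the end stop with its face at x -62.
- collar: Jamming piece: plain steel ring, outer diameter 64, open bore 44, 20 high, about 0.26 kg, flat on the feeder floor, wedged in the mouth with its centre at about feeder x 13. Origin on its axis at its underside, z up. Closed fingertips fit down into the bore and can push on its wall. It can go sideways only once pushed back to about feeder x 36.
- blank1: First blank behind the collar: solid steel disc, diameter 55, 18 high, about 0.3 kg, flat. Origin on its axis at its underside. Once the collar is out of the lane the pusher brings it through the mouth by itself; home against the end stop its centre is at feeder x -34.5.
- blank2: Second blank, same as the first; it follows and ends in the lane at about feeder x 20.
- blank3: Third blank, same as the first; it follows and ends in the lane at about feeder x 74.
- spare_blank: Bystander: a spare blank (diameter 55, 18 high) lying on the bench near the nest.
- brass_elbow: Bystander: a brass pipe elbow about 50 long and 30 high, on the bench beside the lane's -y side.
- screwdriver: Bystander: a screwdriver lying on the bench beside the lane's +y side.
- deburrer: Bystander: a deburring tool with a black handle, 140 long, 22 high, lying beside the lane, on its -y side.
- hammer: Bystander: a hammer lying to the robot's right.
- oil_bottle: Bystander: a white bottle 130 high, to the robot's right.
- grease_tin: Bystander: a closed steel tin, diameter 80, 55 high, to the robot's right.
There are look-alikes about, which are no part of the job. What is shaped like the collar but red is not meant. Leave any brown look-alike of the blank2 alone.

How it is judged:
By the outcome, as a careful person would: the job done as asked, in the order asked, and still so for the second after the job is handed in, with the robot touching nothing.
It also fails if it takes over 67 s, if anything falls off the work surface, if the arm or the gripper's body presses on something with over 40 N, if the wrist force passes 120 N, or if a joint passes its speed limit or range.

ROBOT

A 6-joint arm with a two-finger parallel gripper is mounted at the origin on the work surface. World frame = base frame: x ahead of the robot, y to its left, z up, the work surface at z = 0. Lengths are in m, angles in rad, forces in N, time in s.
With the tool pointing down it reaches from about 0.275 to 1 m from the base axis. Payload 8.4 kg.
Tool frame: the origin (TCP) lies on the centre line of the jaws, within the pads' length; the fingertips stand 17 mm ahead of it and the grasp point (between the pads) lies 2 mm behind it (bot.tcp_to_tips is the z of the fingertips in the tool frame, in m); z points along the fingers, y is the line along which they close (so a half turn about z gives the same grasp; the last joint's range is limited). The gripper opens to 85 mm and grips with 20 to 120 N. Pads are 22 mm wide; open, the fingers measure 114 mm over their backs; the gripper's body (76 mm by 85 mm) begins 54 mm behind the grasp point. The pads swing forward as they close: fully open they stand 13 mm farther back than shut.
Start: joints at [1.176, 0.353, 1.633, -0, 1.155, -0.002], TCP at [0.239, 0.577, 0.248] pointing down, gripper open.
Joint ranges: [-2.63, 2.63], [-0.92, 2.1], [0.06, 2.66], [-1.3, 4.44], [0, 2.69], [-3.02, 3.02]. Speed limits (rad/s): [2.22, 2.22, 2.79, 3.14, 3.14, 3.14].

INTERFACE

Orientations are given as a unit quaternion [x, y, z, w].
In Python, from workcell import bot, hand, kinematics, get_obs, vision, hand_in gives the robot as it stands. The module is installed in compiled form; this text tells all that it offers. Calls block until the motion is done:
- bot.reach(position, orientation): joint-space move of the TCP to a pose.
- bot.servo_line(position, ori=None, velocity=0.15): straight line of the TCP; ori=None keeps the orientation; velocity is the mean speed in m/s.
- bot.goto_joints(angles): joint-space move.
- hand.move_gripper(opening, strength=None): finger opening in m; strength is the grip in N (None keeps the last); returns when the fingers have stopped.
- bot.dwell(seconds).
- kinematics.solve_ik(position, orientation): joint angles nearest the present ones, or None.
- get_obs(): the state.
- vision.read_camera(name): name is "side" or "top" or "wrist"; returns a dict with "frame" (420x560x3 uint8, red, green, blue), "intrinsics" (3x3 intrinsics, pixels), "view" (4x4, takes a point from world to camera coordinates). Camera axes: x right, y down, z forward; pixel columns grow to the right and rows downward; lengths in m; the calibration is good to about 2 mm. A picture is of the moment at which its call begins. There is no depth.
A pose or a line that the arm cannot do raises bot.IKError and nothing moves.
- hand_in(): hands the job in; it is judged then, once.
The state is a dict: "time_s": time; "joint_pos": joint angles; "joint_vel": joint speeds; "joint_efforts": joint torques, N m; "position": TCP position; "orientation": TCP orientation; "wrist_force": force on the tool from outside, world axes, zero at the start; "ft_torque": the same for the moment, N m; "gripper_width": finger opening in m; "grip_force": force on a finger pad.
Only numpy, scipy, OpenCV 4.12 (cv2) and the standard library are available. Lean on these libraries where they do the work, as an engineer would, in place of code of your own. Each camera call takes 0.05 s, during which the arm holds its last target. There are 200 camera calls.

## Working session

There is one attempt and no reset: what is moved stays moved. The work goes in short steps, each a Python script; the robot and the scene stay as the last script left them, time stands still between calls to the robot, and variables do not carry over. Pictures are saved under pics/ and viewed, at most 10 in all, crops included, and the job is handed in when it is done.

```bash
mkdir -p pics; python3 - <<'E'
from workcell import bot, hand, kinematics, get_obs, vision
import cv2, numpy as np
np.set_printoptions(precision=4,suppress=True)
for n in ("top","side"):
    c=vision.read_camera(n); cv2.imwrite(f"pics/{n}0.png",cv2.resize(c["frame"][:,:,::-1],(800,600),interpolation=cv2.INTER_CUBIC))
    np.savez(f"{n}0.npz",**c); print(n,c["intrinsics"],c["view"])
o=get_obs(); print(o["time_s"],o["position"],o["orientation"],o["wrist_force"],bot.tcp_to_tips,o["gripper_width"])
E
```

```text
top [[503.1415   0.     279.722 ]
 [  0.     503.1415 207.9128]
 [  0.       0.       1.    ]] [[-0.0135 -0.9999  0.0061 -0.1548]
 [-0.9933  0.0127 -0.1148  0.4971]
 [ 0.1147 -0.0076 -0.9934  1.1559]
 [ 0.      0.      0.      1.    ]]
side [[490.7199   0.     273.3247]
 [  0.     490.7199 225.335 ]
 [  0.       0.       1.    ]] [[ 0.8193 -0.5734  0.0027 -0.4973]
 [-0.374  -0.538  -0.7554  0.16  ]
 [ 0.4346  0.6179 -0.6552  1.2772]
 [ 0.      0.      0.      1.    ]]
0.1 [0.2391 0.577  0.2476] [ 0.1951  0.9808 -0.0006 -0.0001] [0.2276 0.6026 0.5095] 0.017 0.08530516953427214
```

View pics/top0.png

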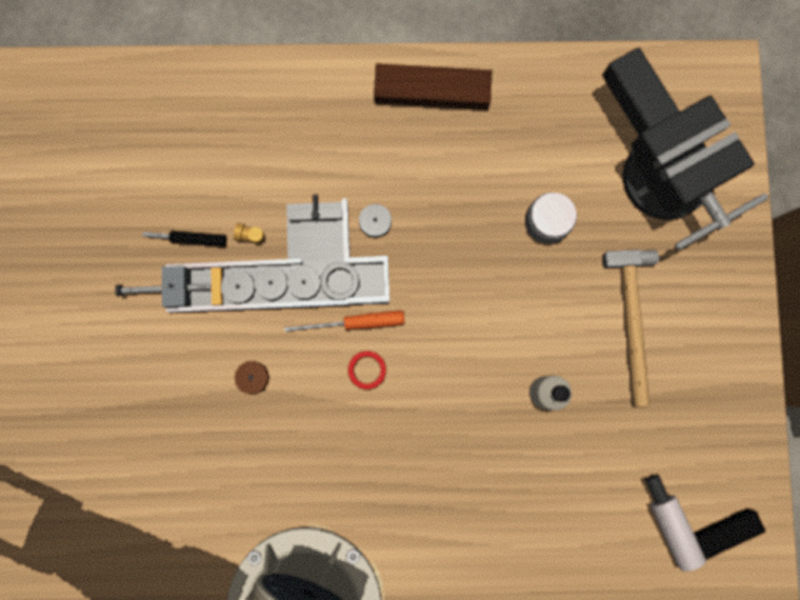

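View pics/side0.png

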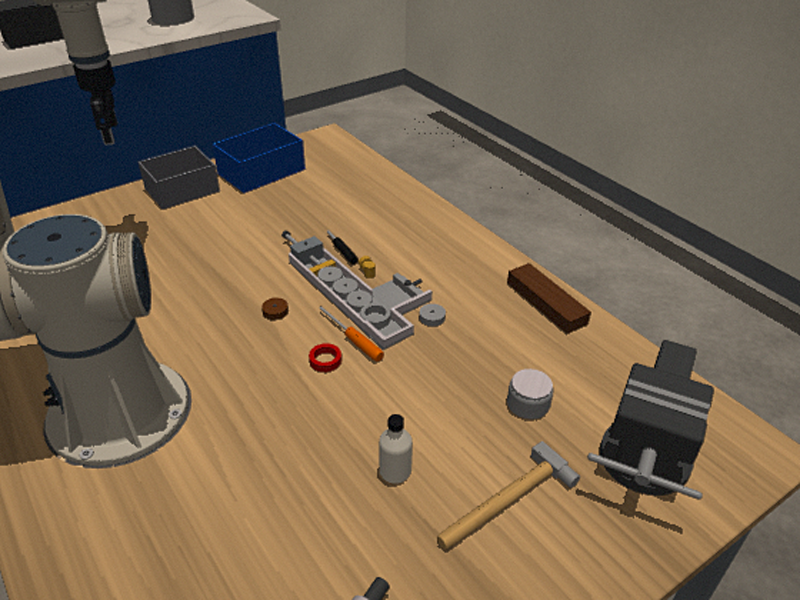

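Top view: the steel ring in the lane mouth at (340,280) is the collar. The red ring at (367,370) is excluded, as are the loose spare blank at (375,220) and the brown disc at (251,378). Blanks 1 to 3 are at (304,282), (271,283) and (238,286). Next is a close crop.

```bash
python3 - <<'E'
import cv2, numpy as np
f=np.load("top0.npz")["frame"][:,:,::-1]
c=f[132:222,110:280]   # u 110..280, v 132..222
cv2.imwrite("pics/crop0.png",cv2.resize(c,None,fx=4.7,fy=4.7,interpolation=cv2.INTER_CUBIC))
E
```

```text
(no output)
```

View pics/crop0.png

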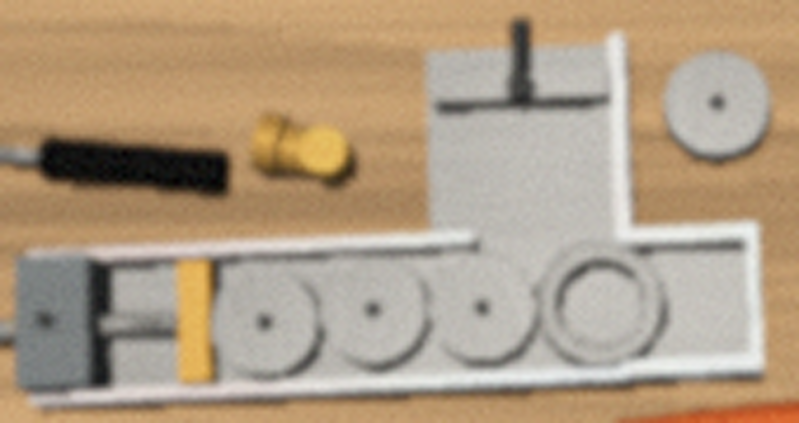

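Crop: collar top centre at (602,303), and the end wall's outer corners at (757,222) and (763,372). The lane runs along world +Y with the bay toward +X. I'll get a rough pose from this, then look closer with the wrist camera.

```bash
cat > h.py <<'E'
import numpy as np
np.set_printoptions(precision=4,suppress=True)
def ray(cam,uv,z):
    K,V=cam["intrinsics"],cam["view"]; R,t=V[:3,:3],V[:3,3]
    C=-R.T@t; d=R.T@np.linalg.solve(K,[uv[0],uv[1],1.]); return C+d*(z-C[2])/d[2]
def proj(cam,P):
    q=np.atleast_2d(P)@cam["view"][:3,:3].T+cam["view"][:3,3]; q=q@cam["intrinsics"].T; return q[:,:2]/q[:,2:]
def f2w(pose,p):  # feeder (m) -> world
    x,y,th=pose; c,s=np.cos(th),np.sin(th); p=np.atleast_2d(p).astype(float)
    return np.c_[x+c*p[:,0]-s*p[:,1], y+s*p[:,0]+c*p[:,1], p[:,2]]
def down(th): # tool pointing down, tool y along heading th (world)
    from scipy.spatial.transform import Rotation as R
    y=np.array([np.cos(th),np.sin(th),0]); z=np.array([0,0,-1.]); return R.from_matrix(np.c_[np.cross(y,z),y,z]).as_quat()
E
cat > look.py <<'E'
from workcell import bot, hand, kinematics, get_obs, vision
from h import *; import cv2
cam=dict(np.load("top0.npz")); w=lambda x,y,z:ray(cam,(110+(x+.5)/4.7-.5,132+(y+.5)/4.7-.5),z)
col=w(602,303,.026); print("collar",col)
a,b=w(60,385,.026),w(745,362,.026); a2,b2=w(40,252,.026),w(470,237,.026)
th=[np.arctan2(*(p-q)[[1,0]]) for p,q in((a,b),(a2,b2))]; print("th",th)
for p in((482,307),(372,309),(265,322)): print(w(*p,.024))
th=np.mean(th)
hand.move_gripper(0.0)
o0=get_obs(); best=None
for k in(th,th+np.pi,th+np.pi/2,th-np.pi/2):
    q=kinematics.solve_ik([col[0],col[1]+.02,.25],down(k))
    if q is not None:
        d=np.abs(np.array(q)-o0["joint_pos"]).max(); print(k,np.array(q),d)
        if best is None or d<best[0]: best=(d,k)
bot.reach([col[0],col[1]+.02,.25],down(best[1]))
c=vision.read_camera("wrist"); np.savez("wrist1.npz",**c); print(c["intrinsics"],c["view"])
cv2.imwrite("pics/wrist1.png",cv2.resize(c["frame"][:,:,::-1],(800,600),interpolation=cv2.INTER_CUBIC))
o=get_obs(); print(best,o["time_s"],o["position"],o["wrist_force"],o["gripper_width"])
E
python3 look.py
```

```text
collar [ 0.5249 -0.0622  0.026 ]
th [np.float64(1.591819058649838), np.float64(1.5937197235370257)]
[ 0.5239 -0.0016  0.024 ]
[0.5236 0.0538 0.024 ]
[0.5176 0.1075 0.024 ]
1.592769391093432 [-0.0831  0.1982  1.8408 -0.      1.1026 -1.6759] 1.6734888850487348
4.734362044683225 [-0.0831  0.1982  1.8408 -0.      1.1026  1.4657] 1.468103768541059
0.021973064298535405 [-0.0831  0.1982  1.8408 -0.      1.1026 -0.1051] 1.2587211818470287
[[296.2558   0.     284.0862]
 [  0.     296.2558 205.4731]
 [  0.       0.       1.    ]] [[ 0.9997  0.024   0.0003 -0.5242]
 [ 0.0229 -0.9568  0.2898 -0.0903]
 [ 0.0072 -0.2897 -0.9571  0.3649]
 [ 0.      0.      0.      1.    ]]
(np.float64(1.2587211818470287), np.float64(0.021973064298535405)) 3.3417 [ 0.525  -0.0415  0.25  ] [ 0.2001 -0.0897  0.3884] -1.2179217770114715e-05
```

View pics/wrist1.png

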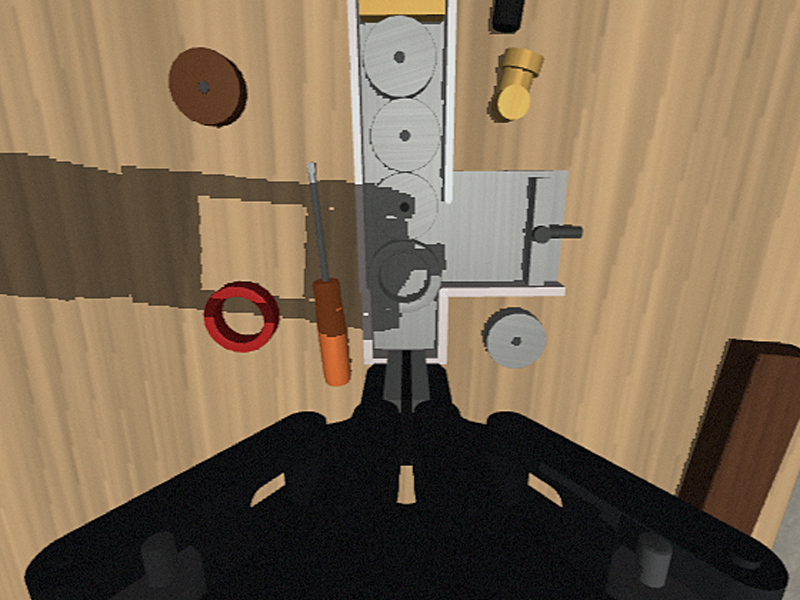

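Wrist view: collar ring at about (404,272), with blanks 1 to 3 at (404,207), (404,135) and (400,57). The gap's rear corner is near (443,202) and the bay's front wall runs along (443,288)-(565,285). The clamp block face is near column 528. One enlarged crop will give the pose.

```bash
python3 - <<'E'
import cv2, numpy as np
f=np.load("wrist1.npz")["frame"][:,:,::-1]
c=f[125:260,245:405]
c=cv2.convertScaleAbs(c,alpha=1.3,beta=15)
cv2.imwrite("pics/crop1.png",cv2.resize(c,None,fx=4.4,fy=4.4,interpolation=cv2.INTER_CUBIC))
E
```

```text
(no output)
```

View pics/crop1.png

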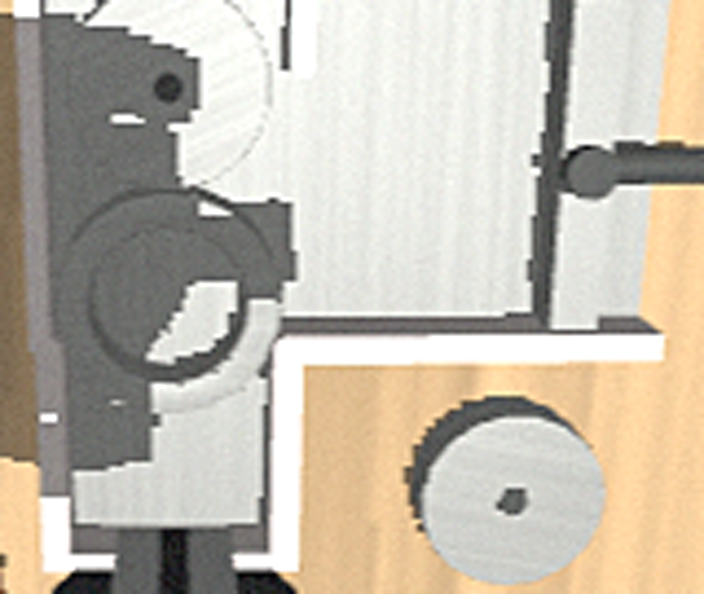

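```bash
cat > fit.py <<'E'
from h import *; import cv2
from scipy.optimize import least_squares
cam=dict(np.load("wrist1.npz")); s=4.4
px=lambda x,y:np.array([245+(x+.5)/s-.5,125+(y+.5)/s-.5])
obs=[((75,-33),(291,72)),((-62,29.5),(72,553)),((-62,-29.5),(271,553)),((4,-60),(None,335)),((4,-100),(None,334)),((20,33),(52,None) if 0 else (None,None))]
def res(p):
    r=[]
    for (fx,fy),(u,v) in obs:
        q=proj(cam,f2w(p,[fx/1e3,fy/1e3,.026]))[0]; o=px(u or 0,v or 0)
        if u: r.append(q[0]-o[0])
        if v: r.append(q[1]-o[1])
    return r
r=least_squares(res,[.52,-.075,1.5928]); p=r.x; print("pose",p,"res px",r.fun)
col=ray(cam,px(169,305),.026); c,s_=np.cos(p[2]),np.sin(p[2]); d=col[:2]-p[:2]
print("collar world",col,"in feeder",c*d[0]+s_*d[1],-s_*d[0]+c*d[1])
img=cv2.resize(cam["frame"][:,:,::-1],None,fx=s,fy=s,interpolation=cv2.INTER_CUBIC)[int(125*s):int(260*s),int(245*s):int(405*s)].copy()
t=np.linspace(0,2*np.pi,73)
def draw(P,cl): cv2.polylines(img,[np.int32(np.round((proj(cam,P)+.5-[245,125])*s-.5))],False,cl,1)
for rr in(.022,.032): draw(np.c_[col[0]+rr*np.cos(t),col[1]+rr*np.sin(t),t*0+.026],(0,0,255))
W=lambda L:f2w(p,np.array([[a/1e3,b/1e3,.026] for a,b in L]))
draw(W([(150,-33),(75,-33)]),(0,255,0));draw(W([(4,-125),(4,-33),(0,-29.5),(-62,-29.5),(-62,29.5),(0,29.5),(4,33),(100,33)]),(0,255,0))
cv2.imwrite("pics/fit.png",img); np.save("pose.npy",np.r_[p,col[:2]])
E
python3 fit.py
```

```text
pose [ 0.5248 -0.0721  1.6038] res px [ 0.1425  0.7616 -0.3033 -0.0143  0.1441 -0.3932 -0.2089 -0.2648]
collar world [ 0.5245 -0.0592  0.026 ] in feeder 0.012912529935195443 -0.00012204973908166663
```

View pics/fit.png

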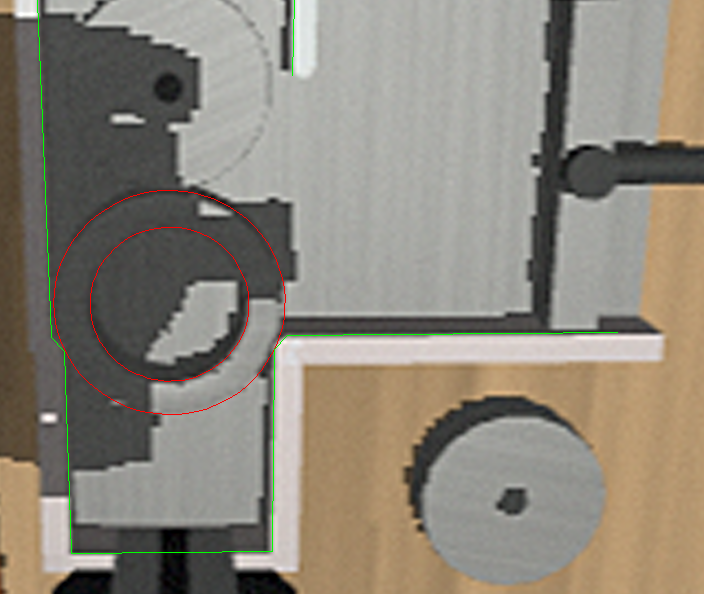

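The model overlay fits: collar at feeder x 12.9 mm, y −0.1 mm. Next I descend into the bore with force checks.

```bash
cat > m.py <<'E'
from workcell import bot, hand, kinematics, get_obs, vision
from h import *
P=np.load("pose.npy"); TH=1.60
ex=np.array([np.cos(TH),np.sin(TH),0]); ey=np.array([-ex[1],ex[0],0]); O=np.array([P[0],P[1]-.001,0])
def F(b): o=get_obs(); f=np.array(o["wrist_force"])-b; return np.array([f@ex,f@ey,f[2]])
def fpos(): d=np.array(get_obs()["position"])-O; return np.array([d@ex,d@ey,d[2]])*1e3
def world(x,y,z): return O+ex*x/1e3+ey*y/1e3+np.array([0,0,z/1e3])
T=lambda:get_obs()["time_s"]
E
python3 - <<'E'
from m import *
q=down(TH-np.pi/2)
bot.reach(world(12.9,0,60),q)
bot.dwell(.2); b=np.array(get_obs()["wrist_force"]); np.save("bias.npy",b); print(T(),b,fpos())
for z in (50,44,40,36,32,27):
    bot.servo_line(world(12.9,0,z),velocity=.04); f=F(b); print(z,T(),f,fpos())
    if np.linalg.norm(f)>4: bot.servo_line(world(12.9,0,z+6)); print("contact"); break
bot.dwell(.1); print(F(b),[F(b)*1 for _ in range(1)],T())
t=T(); bot.servo_line(world(13.4,0,27),velocity=.02); print("small step dt",T()-t,fpos(),F(b))
E
```

```text
4.325 [0.0701 0.1564 0.4282] [12.8564 -1.4691 61.7045]
50 4.725 [-0.5404 -0.1514  0.0428] [12.9353  0.2843 49.6674]
44 5.025 [ 0.0838 -0.0536  0.4496] [12.9223  0.2735 43.6288]
40 5.275 [-0.6847  0.3392  0.5129] [12.9188  0.1674 39.7405]
36 5.525 [ 0.6437 -0.4301 -0.6267] [12.9336  0.1855 35.7508]
32 5.775 [-0.3576 -1.256  -0.1925] [12.9363  0.197  31.742 ]
27 6.05 [-0.0153  1.0078 -0.235 ] [12.9129  0.2283 26.6868]
[-0.0438  0.1548 -0.1701] [array([-0.0438,  0.1548, -0.1701])] 6.15
small step dt 0.25 [13.4144 -0.0447 27.0733] [ 0.2839 -0.6177  0.1336]
```

```bash
cat >> m.py <<'E'
b=np.load("bias.npy")
def Fm(n=4):
    s=[]
    for _ in range(n): bot.dwell(.02); s.append(F(b))
    return np.mean(s,0)
E
python3 - <<'E'
from m import *
x=13.4; g=None
while x<46:
    col=13 if g is None else x-g
    x+= 1.0 if col<33.5 else .4
    bot.servo_line(world(x,0,27),velocity=.02); f=Fm(2); p=fpos()
    print(f"{x:.1f} {p[0]:.2f} {p[1]:.2f} F {f[0]:.1f} {f[1]:.1f} {f[2]:.1f}")
    if g is None and f[0]<-4: g=x-13
    if f[0]<-15 or np.linalg.norm(f)>16.5: print("stiff"); break
    if g is not None and x-g>38.2: break
    if g is None and x>22: print("no contact?"); break
print("g",g,"t",T())
E
```

```text
14.4 14.44 -0.00 F -0.2 -0.5 0.5
15.4 15.42 -0.02 F -0.3 -0.1 -0.5
16.4 16.42 0.02 F 0.2 0.2 -0.4
17.4 17.44 0.03 F -0.1 -0.2 -0.5
18.4 18.45 0.01 F -0.3 -0.1 -1.0
19.4 19.44 -0.01 F -0.4 0.1 -0.2
20.4 20.43 -0.04 F -0.1 0.1 0.5
21.4 21.46 0.00 F 0.0 0.6 -0.5
22.4 22.43 -0.04 F -0.6 0.3 -0.3
no contact?
g None t 8.95
```

```bash
python3 - <<'E'
from m import *
x=22.4; g=None
while x<54:
    col=13 if g is None else x-g
    x+= (.7 if g is None else 1.0) if col<33.5 else .4
    bot.servo_line(world(x,0,27),velocity=.02); f=Fm(2); p=fpos()
    print(f"{x:.1f} {p[0]:.2f} {p[1]:.2f} F {f[0]:.1f} {f[1]:.1f} {f[2]:.1f}")
    if g is None and f[0]<-3: g=x-13.3
    if f[0]<-15 or np.linalg.norm(f)>16.5: print("stiff"); break
    if g is not None and x-g>38.2: break
    if g is None and x>28: print("no contact?"); break
print("g",g,"t",T())
E
```

```text
23.1 23.13 0.01 F -0.4 0.0 -0.1
23.8 23.72 -0.05 F -1.2 -0.4 -0.1
24.5 24.13 -0.08 F -4.6 0.3 -0.2
25.5 24.89 0.07 F -7.4 0.9 -1.0
26.5 25.81 0.06 F -7.9 1.0 -0.3
27.5 26.72 -0.15 F -9.2 0.0 -1.3
28.5 27.72 -0.23 F -9.1 -0.2 -1.3
29.5 28.70 -0.24 F -8.9 -0.5 -1.7
30.5 29.68 -0.27 F -8.7 -0.1 -0.9
31.5 30.69 -0.27 F -9.4 -0.2 -1.6
32.5 31.65 -0.28 F -9.8 -0.0 -1.5
33.5 32.67 -0.29 F -9.5 0.5 -2.1
34.5 33.67 -0.31 F -9.6 -0.3 -1.3
35.5 34.68 -0.27 F -9.1 0.2 -1.5
36.5 35.68 -0.30 F -9.5 -0.5 -1.8
37.5 36.66 -0.25 F -9.6 -0.1 -1.6
38.5 37.64 -0.23 F -9.4 -0.3 -2.0
39.5 38.64 -0.25 F -9.7 -0.7 -1.7
40.5 39.67 -0.28 F -9.2 -0.1 -1.7
41.5 40.65 -0.26 F -9.7 -0.7 -2.1
42.5 41.64 -0.27 F -9.4 0.2 -1.4
43.5 42.64 -0.29 F -9.7 0.0 -1.5
44.5 43.63 -0.27 F -10.5 -0.6 -1.2
45.5 44.65 -0.24 F -9.8 -0.0 -1.1
45.9 45.01 -0.21 F -10.1 -0.5 -1.4
46.3 45.41 -0.25 F -10.2 -0.6 -1.6
46.7 45.80 -0.27 F -10.2 0.5 -1.4
47.1 46.19 -0.21 F -10.2 0.7 -1.2
47.5 46.58 -0.25 F -10.0 -0.1 -1.6
47.9 46.99 -0.21 F -10.2 -0.2 -1.5
48.3 47.38 -0.21 F -9.7 -0.3 -1.0
48.7 47.76 -0.23 F -9.7 -0.2 -1.2
49.1 48.17 -0.23 F -10.4 -0.6 -1.2
49.5 48.57 -0.18 F -9.2 -0.4 -1.6
g 11.199999999999996 t 18.5833
```

Collar is at about x 37.6 under a steady 10 N. Now I slide it sideways while regulating x force.

```bash
python3 - <<'E'
from m import *
x,y=49.5,0; bad=0
while y>-46:
    st=1.5 if y<-3 else .8
    y-=st; bot.servo_line(world(x,y,27),velocity=.03); f=Fm(2); p=fpos()
    print(f"{x:.1f},{y:.1f} act {p[0]:.2f} {p[1]:.2f} F {f[0]:.1f} {f[1]:.1f} {f[2]:.1f}")
    n=np.hypot(f[0],f[1])
    if f[0]<-12: x-=.5
    if y<-28 and f[0]>-4: x=max(x-.8,39)
    if f[0]>3: x+=.8
    if n>15: y+=st; bad+=1
    if n>17.5 or bad>3: bot.servo_line(world(x-.3,y+.5,27),velocity=.03); print("stop",Fm()); break
print(x,y,T())
E
```

```text
49.5,-0.8 act 48.63 -0.90 F -10.0 0.0 -0.9
49.5,-1.6 act 48.64 -1.68 F -9.7 0.4 -1.3
49.5,-2.4 act 48.67 -2.49 F -10.6 0.0 -1.3
49.5,-3.2 act 48.67 -3.31 F -9.2 -0.0 -0.4
49.5,-4.7 act 48.77 -4.98 F -8.8 -0.7 -1.0
49.5,-6.2 act 48.79 -6.49 F -7.8 0.5 -1.2
49.5,-7.7 act 48.86 -8.02 F -7.8 -0.0 -0.9
49.5,-9.2 act 48.88 -9.56 F -7.3 -0.5 -1.9
49.5,-10.7 act 48.86 -10.95 F -8.5 -0.3 -0.8
49.5,-12.2 act 48.83 -12.42 F -7.8 -0.1 -1.0
49.5,-13.7 act 48.82 -13.97 F -7.7 -0.7 -1.7
49.5,-15.2 act 48.80 -15.55 F -8.3 -0.7 -1.4
49.5,-16.7 act 48.81 -17.23 F -7.6 -1.2 -2.5
49.5,-18.2 act 48.80 -18.85 F -8.2 -1.4 -2.1
49.5,-19.7 act 48.88 -20.37 F -7.0 -2.0 -3.0
49.5,-21.2 act 48.86 -21.79 F -7.2 -1.6 -2.2
49.5,-22.7 act 48.85 -23.25 F -7.5 -1.7 -1.5
49.5,-24.2 act 48.84 -24.85 F -7.4 -1.7 -1.6
49.5,-25.7 act 48.84 -26.46 F -7.6 -2.9 -2.9
49.5,-27.2 act 48.79 -28.05 F -7.3 -2.7 -2.1
49.5,-28.7 act 48.80 -29.68 F -7.9 -2.3 -2.8
49.5,-30.2 act 48.79 -31.26 F -7.6 -2.8 -2.4
49.5,-31.7 act 48.80 -32.79 F -7.1 -2.7 -2.9
49.5,-33.2 act 48.80 -34.41 F -8.0 -3.2 -2.1
49.5,-34.7 act 48.79 -36.00 F -7.6 -2.8 -1.0
49.5,-36.2 act 48.70 -37.79 F -7.4 -3.0 -2.0
49.5,-37.7 act 49.27 -39.12 F -3.7 -4.5 -1.5
48.7,-39.2 act 48.51 -40.69 F -3.7 -5.0 -0.5
47.9,-40.7 act 47.74 -42.06 F -3.1 -5.6 -1.2
47.1,-42.2 act 46.98 -43.53 F -3.1 -6.1 -1.9
46.3,-43.7 act 46.21 -44.82 F -3.0 -5.5 -1.4
45.5,-45.2 act 45.58 -45.54 F -1.3 -4.1 0.2
44.7,-46.7 act 44.86 -45.67 F 0.0 -0.2 -0.5
43.90000000000002 -46.7 27.9333
```

```bash
python3 - <<'E'
from m import *; import cv2
bot.dwell(.1); print(fpos(),Fm())
c=vision.read_camera("top"); np.savez("top2.npz",**c)
cv2.imwrite("pics/top2.png",cv2.resize(c["frame"][132:222,110:280,::-1],None,fx=4.7,fy=4.7,interpolation=cv2.INTER_CUBIC))
c=vision.read_camera("wrist"); np.savez("wrist2.npz",**c)
cv2.imwrite("pics/wrist2.png",cv2.resize(c["frame"][:,:,::-1],(800,600),interpolation=cv2.INTER_CUBIC))
E
```

```text
[ 44.8151 -45.8888  26.691 ] [ 0.1305  0.3152 -0.384 ]
```

View pics/wrist2.png

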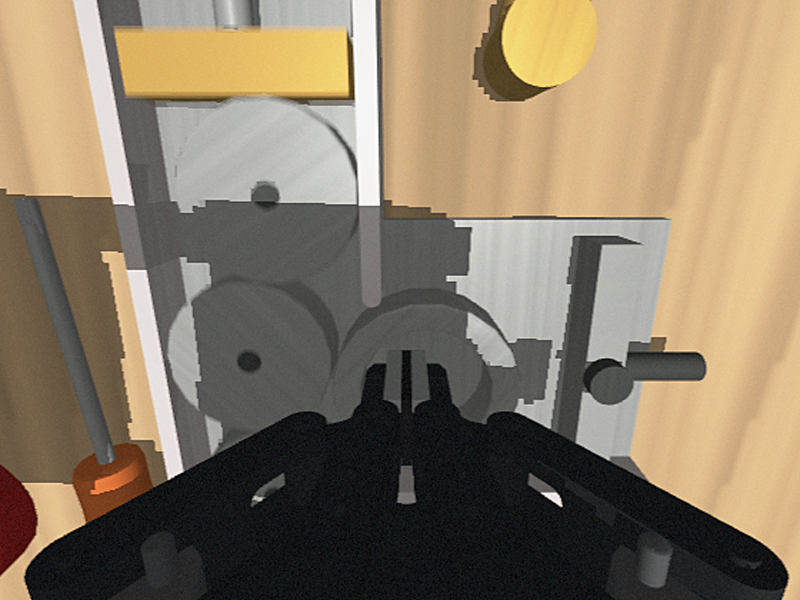

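Collar is in the bay mouth with the fingers in its bore, blanks are passing to its left, and the block is near column 580. Now I recentre x and advance by feel.

```bash
python3 - <<'E'
from m import *
x,y=43.9,-46.7; hist=[]
while y>-106:
    if x>38.5: x=max(x-.8,38.5)
    y-= 1.0 if y>-70 else .7
    bot.servo_line(world(x,y,27),velocity=.03); f=Fm(2); p=fpos()
    print(f"{x:.1f},{y:.1f} act {p[0]:.2f} {p[1]:.2f} F {f[0]:.1f} {f[1]:.1f} {f[2]:.1f}")
    if f[0]<-4: x-=.5
    if f[0]>4: x+=.5
    if f[1]>7 or np.hypot(*f[:2])>12: print("contact"); break
print(x,y,T())
E
```

```text
43.1,-47.7 act 43.01 -47.72 F -0.6 0.2 -0.3
42.3,-48.7 act 42.27 -48.72 F -0.1 -0.4 -0.6
41.5,-49.7 act 41.46 -49.75 F -0.1 0.4 -0.1
40.7,-50.7 act 40.68 -50.71 F -0.7 0.6 -1.0
39.9,-51.7 act 39.85 -51.73 F -0.2 -0.5 -0.7
39.1,-52.7 act 39.08 -52.75 F 0.0 -0.2 0.1
38.5,-53.7 act 38.47 -53.77 F -0.1 0.7 -0.2
38.5,-54.7 act 38.49 -54.75 F -0.2 -0.2 -0.1
38.5,-55.7 act 38.50 -55.74 F -0.7 -0.3 0.0
38.5,-56.7 act 38.52 -56.75 F 0.1 -0.1 -0.1
38.5,-57.7 act 38.51 -57.78 F 0.0 -0.0 0.1
38.5,-58.7 act 38.51 -58.72 F 0.1 0.0 0.1
38.5,-59.7 act 38.50 -59.72 F 0.5 -0.1 -0.0
38.5,-60.7 act 38.47 -60.73 F 0.2 -0.2 -0.4
38.5,-61.7 act 38.51 -61.67 F 1.0 -0.3 -0.4
38.5,-62.7 act 38.50 -62.72 F -0.1 -0.5 -0.4
38.5,-63.7 act 38.50 -63.77 F 0.5 0.9 -0.4
38.5,-64.7 act 38.50 -64.82 F -1.1 -0.2 -1.2
38.5,-65.7 act 38.48 -65.74 F 0.5 -0.1 -0.3
38.5,-66.7 act 38.50 -66.79 F -0.2 0.0 -0.2
38.5,-67.7 act 38.51 -67.77 F 0.2 0.1 -0.4
38.5,-68.7 act 38.48 -68.79 F 0.2 0.3 -0.9
38.5,-69.7 act 38.51 -69.78 F 0.1 -0.2 -0.7
38.5,-70.7 act 38.49 -70.74 F -0.1 1.3 -0.3
38.5,-71.4 act 38.49 -71.43 F 0.4 0.3 -0.7
38.5,-72.1 act 38.49 -72.18 F -0.4 0.0 -0.7
38.5,-72.8 act 38.49 -72.85 F -0.5 0.7 -0.1
38.5,-73.5 act 38.50 -73.55 F -0.3 0.3 -0.3
38.5,-74.2 act 38.49 -74.24 F 0.2 -0.1 -0.8
38.5,-74.9 act 38.49 -74.98 F 0.3 0.7 -0.1
38.5,-75.6 act 38.48 -75.65 F 0.2 0.4 -0.7
38.5,-76.3 act 38.48 -76.34 F 0.1 0.6 -0.2
38.5,-77.0 act 38.51 -77.04 F -0.3 0.3 0.3
38.5,-77.7 act 38.47 -77.73 F 0.0 0.1 -0.1
38.5,-78.4 act 38.46 -78.47 F -0.7 0.1 -0.5
38.5,-79.1 act 38.49 -79.13 F 0.3 0.6 -0.3
38.5,-79.8 act 38.50 -79.86 F -0.2 0.6 -0.5
38.5,-80.5 act 38.50 -80.56 F -0.1 0.2 -0.9
38.5,-81.2 act 38.51 -81.13 F 0.3 0.5 0.0
38.5,-81.9 act 38.54 -81.44 F -0.6 3.2 0.4
38.5,-82.6 act 38.45 -81.87 F -1.5 5.6 0.3
38.5,-83.3 act 38.49 -82.05 F -0.9 7.4 1.4
contact
38.5 -83.30000000000005 40.1
```

```bash
python3 - <<'E'
from m import *
x,y=38.5,-83.3
for i in range(20):
    f=Fm(4); print(f"{y:.2f} act {fpos()[1]:.2f} F {f[0]:.1f} {f[1]:.1f} {f[2]:.1f}")
    if f[1]>14: break
    y-= .5 if f[1]<10 else .25
    bot.servo_line(world(x,y,27),velocity=.03)
t=T(); s=[]
while T()-t<1.6: bot.dwell(.05); s.append(F(b))
s=np.array(s); print("hold",s[:,1].round(1),s.mean(0),fpos(),T())
np.save("xy.npy",[x,y])
import cv2
c=vision.read_camera("wrist"); np.savez("wrist3.npz",**c)
cv2.imwrite("pics/wrist3.png",cv2.resize(c["frame"][:,:,::-1],(800,600),interpolation=cv2.INTER_CUBIC))
E
```

```text
-83.30 act -82.01 F -0.9 7.5 1.8
-83.80 act -82.11 F -1.2 8.4 3.0
-84.30 act -82.17 F -0.5 10.1 3.7
-84.55 act -82.23 F -0.7 10.4 4.4
-84.80 act -82.29 F -0.7 10.9 4.8
-85.05 act -82.27 F -0.6 11.1 5.0
-85.30 act -82.32 F -0.3 11.9 5.6
-85.55 act -82.35 F -0.5 12.9 6.0
-85.80 act -82.38 F -0.7 13.4 6.3
-86.05 act -82.44 F -0.6 14.1 6.8
hold [13.7 13.  14.5 14.8 13.8 13.2 14.  14.6 13.8 14.  13.6 14.6 13.5 13.6
 14.3 13.8 14.3 13.8 13.5 13.8 14.6 14.6 14.2 12.8 14.1 13.6 13.3 14.
 13.8 14.7 14.5 13.4] [-0.3458 13.9393  6.5697] [ 38.6608 -82.4214  26.2525] 44.6167
```

View pics/wrist3.png

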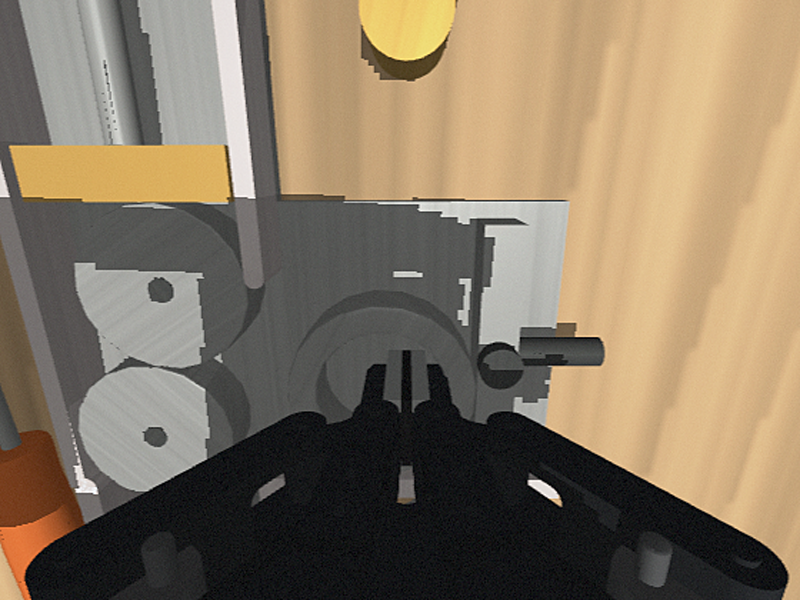

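Collar is against the block (edge at column 475, face at 478) and the hold averaged 13.9 N. There's about 6.6 N of vertical friction, which could mean less at the block. I'll relieve z, repeat the hold nearer 16 N, then withdraw.

```bash
python3 - <<'E'
from m import *
import cv2
x,y=np.load("xy.npy"); z=27.
for i in range(8):
    f=Fm(4); print(f"{y:.2f} z{z:.1f} F {f.round(1)}")
    if f[1]>15.3 or np.linalg.norm(f)>18: break
    y-=.3
    if f[2]>3: z+=.3
    bot.servo_line(world(x,y,z),velocity=.03)
t=T(); s=[]
while T()-t<1.4: bot.dwell(.05); s.append(F(b))
s=np.array(s); print("hold",s[:,1].min(),s[:,1].max(),s.mean(0),np.linalg.norm(s,axis=1).max(),T())
bot.servo_line(world(x,-81,27),velocity=.03); print(Fm(2))
bot.servo_line(world(38,-70,27),velocity=.05); print(Fm(2),fpos())
bot.servo_line(world(38,-70,60),velocity=.06); print(Fm(2))
bot.servo_line(world(20,-20,300),velocity=.15)
c=vision.read_camera("wrist"); print(c["view"]); np.savez("wrist4.npz",**c)
cv2.imwrite("pics/wrist4.png",cv2.resize(c["frame"][:,:,::-1],(800,600),interpolation=cv2.INTER_CUBIC)); print(T())
E
```

```text
-86.05 z27.0 F [-0.5 13.6  6.4]
-86.35 z27.3 F [-0.8 14.3  5.3]
-86.65 z27.6 F [-0.4 14.1  3.4]
-86.95 z27.9 F [-0.8 14.5  1.9]
-87.25 z27.9 F [-1.1 15.2  2.6]
-87.55 z27.9 F [-0.5 16.2  3.1]
hold 15.271948196649888 16.8106472786623 [-0.5113 15.991   3.5551] 17.538701106764275 47.7167
[-0.472   1.7256 -1.5736]
[-1.0532  0.0836 -0.2249] [ 37.9474 -70.1688  27.2186]
[-0.0853  0.9285 -0.5626]
[[ 0.9995  0.0302 -0.0012 -0.542 ]
 [ 0.0293 -0.9566  0.2898 -0.1188]
 [ 0.0076 -0.2897 -0.9571  0.4084]
 [ 0.      0.      0.      1.    ]]
51.0917
```

View pics/wrist4.png

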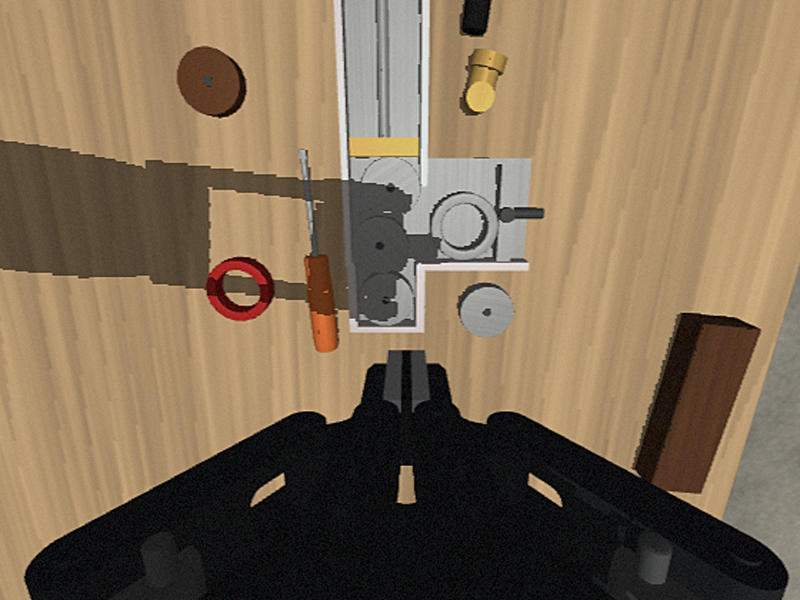

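Collar sits in the bay at (463,225), touching the block. Blank1 is in the nest at (386,300), and blanks 2 and 3 are at (379,246) and (390,187). A quick numeric check, then hand in.

```bash
python3 - <<'E'
from m import *
from workcell import hand_in
cam=dict(np.load("wrist4.npz")); k=.7
for n,u,v,z in(("blank1",386,300,.024),("blank2",379,246,.024),("blank3",390,187,.024),("collar",464,225,.026)):
    d=ray(cam,((u+.5)*k-.5,(v+.5)*k-.5),z)-np.r_[P[:2],0]; e=[np.cos(P[2]),np.sin(P[2])]
    r=np.array([d[0]*e[0]+d[1]*e[1],-d[0]*e[1]+d[1]*e[0]])*1e3; print(n,r)
    if n=="blank1": ok=abs(r[0]+34.5)<4
print(ok)
if ok: print(hand_in())
E
```

```text
blank1 [-35.2422   0.355 ]
blank2 [18.9876  6.1587]
blank3 [73.7441 -5.1168]
collar [ 39.0535 -74.1316]
True
the job is handed in; nothing more can be done
None
```

The job is handed in, and the verdict isn't shown: the collar rests in the bay against the block after a steady hold of about 16 N for 1.4 s, the first blank measures at feeder x −35 mm (home is −34.5), no force reading passed about 18 N, and the clock stood at 51 s.

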